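# Set the index dial of a gem-cutting stand and lock it

## Task

On the round index stand, push the dial round by its upright finger pin until the dial's white index mark lines up with the red target line on the scale around it, and leave it there. Then push the blue-tipped lock lever all the way over to its other stop and move clear. Only push gently with the outside of the fingers: pinch or lift nothing, and leave the dop rack, the jar and the gem tray where they are.

Things in the scene. Friction and masses are not known exactly. Their poses are not given: they have to be found in the camera images.
- stand: Fixed brown round stand 224 mm across and 30 mm high, with a white scale ring with black lines every 7.5 degrees on its top around the dial, and a low grey foot (12 mm high, 70 mm wide) that reaches out to 200 mm from the dial's axis on the stand's -y side and carries the lock lever's bracket (40 mm high). Origin on the dial's vertical axis, at table height; z up. It stands at varying places, yawed by up to 0.4 rad.
- dial: Dark steel dial, a disc 164 mm in diameter whose flat top is 42 mm above the table; it turns without stops, either way, about its vertical axis through the stand's origin. Origin on the axis 30 mm above the table; x points from the axis to the white index mark and -x to the finger pin; z up. A central nut rises 11 mm over the disc, 13 mm in radius. Stiff: it stays where it is left, without coasting, and takes 2 to 4 N on the pin to turn.
- index_mark (a point): Outer end of the white index mark (38 mm long, 5 mm wide, radial) on the dial's top, 83 mm from the dial's axis, opposite the finger pin.
- pin_top (a point): Centre of the top of the dial's upright finger pin: black with a yellow top, 16 mm in diameter, standing 36 mm above the disc (top 78 mm above the table), 56 mm from the dial's axis.
- target_line (a point): Inner end of the red target line, 83 mm from the dial's axis: a fixed red rider 6 mm wide and 22 mm long on the scale ring, with a 16 mm wide tab at its outer end, 4.5 mm above the ring (35 mm above the table). The dial is lined up when the index mark's outer end is at this point, seen from above.
- lock: Lock lever, a steel rod 12 mm in diameter on a level pivot, with a blue ball end 22 mm in diameter. Origin on the pivot, 30 mm above the table and 160 mm from the dial's axis along the stand's -y; z points along the lever to the ball. It starts leaning 0.5 rad from upright towards the stand's -x and swings 1.0 rad, to a stop where it leans 0.5 rad towards the stand's +x. It stays where it is left; about 1.5 N on the ball moves it.
- lock_tip (a point): Centre of the lever's blue ball, 75 mm from the pivot: 96 mm above the table and 36 mm to the stand's -x of the pivot at the start, 36 mm to its +x when locked, 105 mm above the table midway.
- dop_rack: Bystander: loose dark wooden block 90 x 120 x 26 mm with twelve upright brass dop sticks with dark red ends, 94 mm high in all. Origin under its centre.
- grit_jar: Bystander: loose small capped jar, 52 mm in diameter, 75 mm high. Origin under its centre.
- gem_tray: Bystander: loose white tray 110 x 80 x 18 mm with cut stones. Origin under its centre.

How it is judged:
By the outcome, as a careful person would: the job done as asked, in the order asked, and still so for the second after the job is handed in, with the robot touching nothing.
It also fails if it takes over 64 s, if anything falls off the work surface, if the arm or the gripper's body presses on something with over 40 N, if the wrist force passes 120 N, or if a joint passes its speed limit or range.

## Robot

A 7-joint arm with a two-finger parallel gripper is mounted at the origin on the work surface. World frame = base frame: x ahead of the robot, y to its left, z up, the work surface at z = 0. Lengths are in m, angles in rad, forces in N, time in s.
With the tool pointing down it reaches from about 0.425 to 0.875 m from the base axis. Payload 4.7 kg.
Tool frame: the origin (TCP) lies at the very end of the fingers, on their centre line; the grasp point (between the pads) lies 19 mm behind it; z points along the fingers, y is the line along which they close (so a half turn about z gives the same grasp; the last joint's range is limited). The gripper opens to 87 mm and grips with 3 to 60 N. Pads are 19 mm wide; open, the fingers measure 117 mm over their backs; the gripper's body (75 mm by 190 mm) begins 51 mm behind the grasp point.
Start: joints at [1.335, 0.321, -0.07, 1.45, 0.023, 1.371, -0.057], TCP at [0.161, -0.63, 0.223] pointing down, gripper open.
Joint ranges: [-2.86, 2.86], [-0.3, 2.09], [-1.38, 1.24], [0.06, 2.45], [-1.56, 4.7], [0.09, 2.05], [-2.69, 2.69]. Speed limits (rad/s): [2.57, 2.57, 3.14, 3.14, 3.14, 3.14, 3.14].

## Interface

Orientations are given as a rotation vector (axis times angle).
In Python, from bench import ctrl, vision gives the robot as it stands.
- The arm moves only by the tool jog_arm, never from a script. Its argument "increments" is a list of rows, each an object of numbers: "tx", "ty", "tz": the shift along the tool's x, y, z in mm; "wx", "wy", "wz": the turn, a rotation vector about the tool's x, y, z in rad; "gripper": the opening, from 0 (shut) to 1 (fully open). In form: [{"tx": .., "ty": .., "tz": .., "wx": .., "wy": .., "wz": .., "gripper": ..}, ...]. A call has exactly 5 rows; each row is the pose to reach, as a shift and turn from the pose commanded when the call began, along the tool's axes at that moment; what a row does not reach only later rows make up. A row lasts 1/12 s, in which the tool goes at most 41.7 mm and 7.16 degrees, less where a joint would pass 70% of its speed; a pose out of reach is approached as far as the arm can. A call with a gripper value outside its range is refused whole. The fingers move at their own pace and stop on an object; "grip_force" is the grip in N (left out, the last holds). Time passes only in rows, so rows that repeat a pose let the fingers close, or fill a call up. It gives the time, the measured TCP pose, the force, the opening and the grip force at its end, in the units of the state.
- ctrl.get_state(): the state, without advancing time (a new reading comes with each control period).
- vision.get_image(name): name is "side" or "top"; returns a dict with "color" (400x640x3 uint8, blue, green, red), "fx", "fy", "cx", "cy" (pixels), "extrinsics" (4x4, takes a point from world to camera coordinates). Camera axes: x right, y down, z forward; pixel columns grow to the right and rows downward; lengths in m; the calibration is good to about 2 mm. A picture is of the moment at which its call begins. There is no depth.
- ctrl.close_job(): hands the job in; it is judged then, once.
Trained networks look in the newest picture that a camera, given by its name, has taken for a name from the list of things; names that differ only in an ending like _2 or _b are one class to them, and where a whole thing is asked for, a point or a joint stands for the part that bears it (a point fixed in the world has none). Each returns a list of dicts, best first, with "conf" (0 to 1); they miss things now and then, are a little off and sometimes report something else, mostly with a low value. They report only what shows in the picture. A call takes as long as a camera call.
- vision.spot_in(camera, thing): "bbox" ([left, top, right, bottom] in pixels, round what is visible of it).
The state is a dict: "time": time; "joint_positions": joint angles; "qd": joint speeds; "joint_torque": joint torques, N m; "position": TCP position; "tool_rot": TCP orientation; "ft_force": force on the tool from outside, world axes, zero at the start; "torque": the same for the moment, N m; "grip_width": opening from 0.0 (shut) to 1.0 (fully open); "grip_force": force on a finger pad.
Only numpy, scipy, OpenCV 4.12 (cv2) and the standard library are available. Lean on these libraries where they do the work, as an engineer would, in place of code of your own. Each camera call takes 0.05 s, during which the arm holds its last target. There are 200 camera calls.

## Working session

There is one attempt and no reset: what is moved stays moved. The work goes in short steps, Python scripts to look and compute and a tool call to move; the robot and the scene stay as the last step left them, time stands still between calls to the robot, and variables do not carry over. Pictures are saved under pics/ and viewed, at most 10 in all, crops included, and the job is handed in when it is done.

Besides the shell and the picture viewer there is one more tool, called after "Request:" as a command line: name --argument value ..., lists and objects as JSON in quotes. jog_arm: Moves the arm, as the interface text tells. Its arguments: {"type":"object","properties":{"increments":{"type":"array"},"grip_force":{"type":"number"}},"required":["increments"]}

```bash
mkdir -p pics
cat > h.py <<'E'
import numpy as np, cv2
from bench import ctrl, vision
def ray(im,u,v):
    E=np.array(im["extrinsics"]);R=E[:3,:3];t=E[:3,3]
    d=R.T@np.array([(u-im["cx"])/im["fx"],(v-im["cy"])/im["fy"],1]);return -R.T@t,d
def atz(im,u,v,z):
    c,d=ray(im,u,v);return c+d*(z-c[2])/d[2]
def proj(im,p):
    q=np.array(im["extrinsics"])@np.append(p,1);return im["fx"]*q[0]/q[2]+im["cx"],im["fy"]*q[1]/q[2]+im["cy"]
E
python3 - <<'E'
from h import *
np.set_printoptions(precision=4,suppress=True)
Z=dict(pin_top=.078,index_mark=.042,target_line=.035,lock_tip=.096,dial=.042,stand=.03,dop_rack=.05,grit_jar=.075,gem_tray=.018,lock=.06)
for n in("top","side"):
    im=vision.get_image(n);cv2.imwrite(f"pics/{n}0.png",im["color"])
    print(n,ray(im,im["cx"],im["cy"]))
    for k,z in Z.items():
        for r in vision.spot_in(n,k)[:2]:
            b=r["bbox"];print(k,round(r["conf"],2),np.round(b),atz(im,(b[0]+b[2])/2,(b[1]+b[3])/2,z))
s=ctrl.get_state();print(s)
E
```

```text
top (array([ 0.3754, -0.0251,  1.2165]), array([ 0.2119,  0.0125, -0.9772]))
pin_top 0.76 [252. 193. 317. 254.] [0.5512 0.0603 0.078 ]
index_mark 0.71 [253. 193. 316. 255.] [0.5569 0.0626 0.042 ]
dial 0.66 [254. 194. 315. 255.] [0.5548 0.0619 0.042 ]
stand 0.91 [242. 184. 358. 265.] [0.56   0.0227 0.03  ]
dop_rack 0.9 [136. 176. 194. 229.] [0.585  0.3777 0.05  ]
dop_rack 0.71 [267. 140. 287. 165.] [0.7451 0.0999 0.05  ]
grit_jar 0.6 [270. 142. 290. 166.] [0.7338 0.0893 0.075 ]
gem_tray 0.79 [444. 257. 475. 299.] [ 0.4567 -0.3996  0.018 ]
lock 0.5 [341. 216. 352. 236.] [ 0.5623 -0.0968  0.06  ]
side (array([0.2681, 0.7297, 0.8465]), array([ 0.3114, -0.6776, -0.6662]))
pin_top 0.65 [299. 219. 357. 265.] [0.5448 0.1003 0.078 ]
index_mark 0.6 [300. 220. 356. 266.] [0.5572 0.0734 0.042 ]
index_mark 0.23 [388. 157. 417. 178.] [ 0.459  -0.3594  0.042 ]
target_line 0.21 [290. 192. 369. 280.] [0.5656 0.0416 0.035 ]
dial 0.59 [301. 220. 361. 268.] [0.5466 0.0734 0.042 ]
dial 0.22 [244. 300. 281. 365.] [0.5822 0.3885 0.042 ]
stand 0.98 [290. 191. 368. 278.] [0.5696 0.033  0.03  ]
dop_rack 0.95 
[... 168 characters left out ...]
ar 0.58 [299. 222. 358. 264.] [0.544  0.1007 0.075 ]
gem_tray 0.69 [387. 156. 419. 176.] [ 0.4665 -0.4028  0.018 ]
lock 0.49 [340. 190. 358. 205.] [ 0.5669 -0.1142  0.06  ]
{'time': 1.1, 'joint_positions': array([ 1.3351,  0.321 , -0.0701,  1.4505,  0.0226,  1.3708, -0.0569]), 'qd': array([-0.0002, -0.0015, -0.0016,  0.0011,  0.0021, -0.0003, -0.0007]), 'joint_torque': array([ -0.    , -49.1125,  -0.4028, -31.2777,  -0.0637,   0.0337,
         0.    ]), 'position': array([ 0.1606, -0.6298,  0.2226]), 'tool_rot': array([ 3.1171,  0.3913, -0.0001]), 'ft_force': array([-0.7576, -0.8585, -0.7044]), 'torque': array([-0.0071,  0.0081,  0.0199]), 'grip_force': 0.0, 'grip_width': 0.9983583620145183}
```

View pics/top0.png

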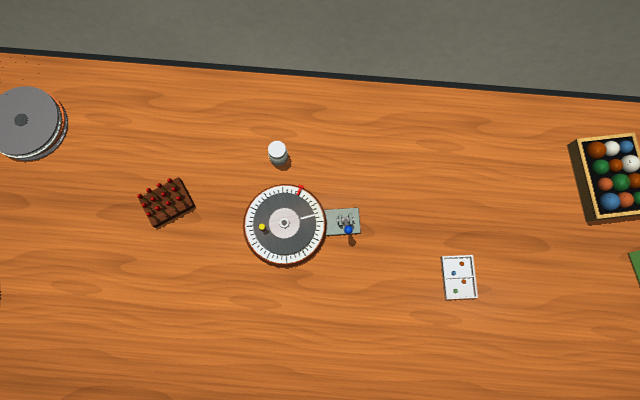

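View pics/side0.png

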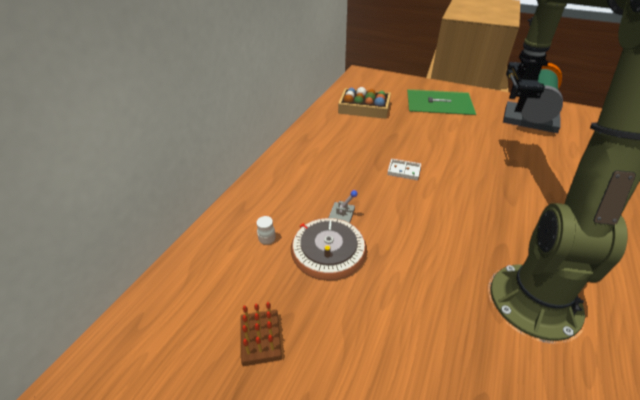

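The top view shows the pin's yellow top at about (262,227), the index mark ending at (314,216), the red line at (300,189), the blue ball at (348,230) and the nut at (284,223). Next I'll refine these by colour.

```bash
cat >> h.py <<'E'
def cen(im,lo,hi,box):
    h=cv2.cvtColor(im["color"],cv2.COLOR_BGR2HSV);m=cv2.inRange(h,lo,hi);k=np.zeros_like(m);l,t,r,b=box;k[t:b,l:r]=1
    ys,xs=np.nonzero(m*k);return (xs.mean(),ys.mean(),len(xs)) if len(xs) else (0,0,0)
def look(pr=True):
    im=vision.get_image("top")
    y=cen(im,(22,120,120),(35,255,255),(235,175,335,275));b=cen(im,(105,150,80),(128,255,255),(320,180,380,270))
    return im,y,b
E
python3 - <<'E'
from h import *
from scipy.optimize import least_squares
np.set_printoptions(precision=4,suppress=True)
im,y,b=look()
r=cen(im,(0,190,120),(4,255,255),(285,178,312,200));print(y,b,r)
print("pin",atz(im,*y[:2],.078),"ball",atz(im,*b[:2],.096),"red",atz(im,*r[:2],.035))
# dial / ring edges: white-ring outer contour at z=.03 radius?
h=cv2.cvtColor(im["color"],cv2.COLOR_BGR2HSV);m=((h[...,1]<60)&(h[...,2]>130)).astype(np.uint8);m[:,:235]=0;m[:,335:]=0;m[:178]=0;m[272:]=0
m=cv2.morphologyEx(m,cv2.MORPH_CLOSE,np.ones((3,3)))
n,L,st,c=cv2.connectedComponentsWithStats(m)
i=1+np.argmax(st[1:,4]);cs,_=cv2.findContours((L==i).astype(np.uint8),0,1);p=max(cs,key=cv2.contourArea)[:,0]
w=np.array([atz(im,u,v,.0305)[:2] for u,v in p])
f=least_squares(lambda q:np.hypot(w[:,0]-q[0],w[:,1]-q[1])-q[2],[.57,.06,.1],loss='soft_l1',f_scale=.002).x
print("ring fit",f)
a=cv2.resize(im["color"][170:280,230:370],None,fx=5.5,fy=5.5,interpolation=cv2.INTER_CUBIC);cv2.imwrite("pics/c1.png",a)
E
```

```text
(np.float64(261.4375), np.float64(226.15625), 32) (np.float64(347.88461538461536), np.float64(229.42307692307693), 52) (np.float64(299.74074074074076), np.float64(188.5185185185185), 27)
pin [0.5401 0.1173 0.078 ] ball [ 0.547  -0.0986  0.096 ] red [0.6551 0.0321 0.035 ]
ring fit [0.5595 0.0659 0.0857]
```

View pics/c1.png

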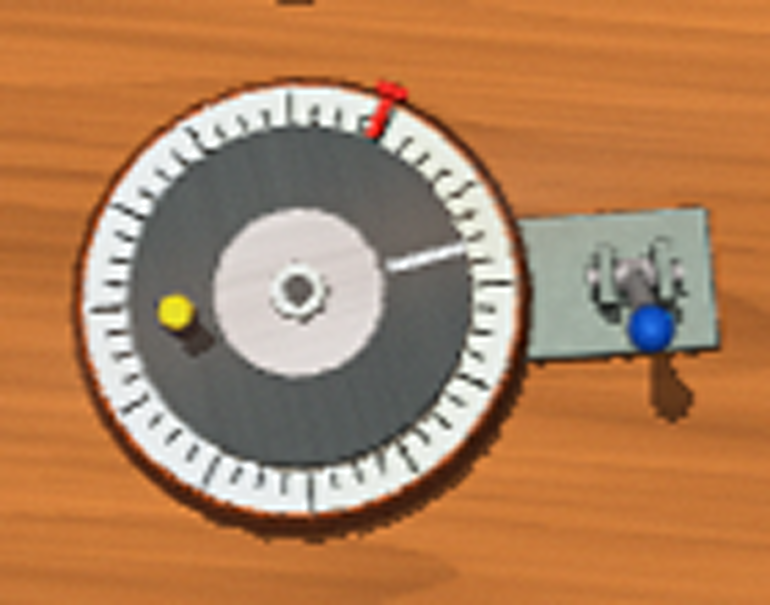

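The zoomed crop shows the dial edge at x 131–473 and y 126–467, the nut at (299,290), the mark's end at (463,245), the red line's inner end at (374,135), the pin at (176,312), the ball at (651,327) and the foot end at (712,278).

Run:
```python
from h import *
np.set_printoptions(precision=4,suppress=True)
im=vision.get_image("top")
def P(U,V,z): return atz(im,(U+.5)/5.5+229.5,(V+.5)/5.5+169.5,z)[:2]
d=P(302,296.5,.042);nut=P(299,290,.053);ring=P(299,301,.031)
pin=P(176,312,.078);ix=P(463,245,.042);tg=P(374,135,.035);ball=P(651,327,.096);ft=P(712,278,.012)
for n,v in dict(d=d,nut=nut,ring=ring,pin=pin,ix=ix,tg=tg,ball=ball,ft=ft).items(): print(n,v,np.hypot(*(v-d)),np.degrees(np.arctan2(*(v-d)[::-1])))
print("axis from pin/ix line", pin+(ix-pin)*56/139)
# refine axis: known radii
from scipy.optimize import least_squares
obs=[(pin,.056),(ix,.083),(tg,.083),(ft,.2)]
g=lambda c:[*(np.hypot(*(p-c))-r for p,r in obs),*(d-c),*(nut-c),*(ring-c),*(pin+(ix-pin)*56/139-c)]
c=least_squares(g,d).x;print("axis",c,np.array(g(c)))
for n,v in dict(pin=pin,ix=ix,tg=tg,ball=ball,ft=ft).items(): print(n,np.hypot(*(v-c)),np.degrees(np.arctan2(*(v-c)[::-1])))
```

```text
d [0.5572 0.0629] 0.0 0.0
nut [0.5584 0.0638] 0.0015165863701852808 34.91532315341738
ring [0.5566 0.065 ] 0.002119648696261081 105.67972821705206
pin [0.5397 0.1169] 0.05671657166799283 107.90981093983406
ix [ 0.5881 -0.0108] 0.079920809265201 -67.27171014693367
tg [0.6394 0.0364] 0.08639914087611905 -17.86156703712739
ball [ 0.5479 -0.0987] 0.161924813138193 -93.27146568508344
ft [ 0.5872 -0.1322] 0.197407064811847 -81.23953896719712
axis from pin/ix line [0.5592 0.0654]
axis [0.5583 0.0646] [-0.0005 -0.0019  0.0028 -0.0011 -0.0012 -0.0017  0.0001 -0.0008 -0.0017
  0.0003  0.0009  0.0008]
pin 0.05546902782300991 109.60659535141711
ix 0.08106896564099612 -68.50401375503316
tg 0.08583312359337386 -19.191417887614968
ball 0.16370771192933642 -93.6466331022258
ft 0.19892897500067122 -81.6483345319376
```

Request:
jog_arm --increments '[{"tx":35,"ty":-18,"tz":0,"gripper":0},{"tx":70,"ty":-36,"tz":0,"gripper":0},{"tx":106,"ty":-54,"tz":0,"gripper":0},{"tx":141,"ty":-72,"tz":0,"gripper":0},{"tx":177,"ty":-89,"tz":0,"gripper":0}]'

```text
validation failed for argument at $.in...
```

```bash
cat >> h.py <<'E'
from scipy.spatial.transform import Rotation as Ro
def go(x,y,z,yaw=None):
    s=ctrl.get_state();R=Ro.from_rotvec(s["tool_rot"]).as_matrix();yw=np.degrees(np.arctan2(R[1,0],R[0,0]))
    d=R.T@(np.array([x,y,z])-s["position"])*1000
    print("t",round(s["time"],2),"pos",s["position"].round(4),"yaw",yw.round(1),"F",s["ft_force"].round(1),"grip",round(s["grip_width"],2),"-> d",d.round(1),"|d|",np.linalg.norm(d).round(1),"wz",None if yaw is None else -np.radians(yaw-yw).round(3))
E
python3 -c "
from h import *
go(.50,-.33,.22);go(.565,.142,.13,45)"
```

```text
t 1.2 pos [ 0.1606 -0.6299  0.2226] yaw 14.3 F [ 0.   0.6 -0.1] grip 1.0 -> d [ 402.9 -206.7    2.5] |d| 452.9 wz None
t 1.2 pos [ 0.1606 -0.6299  0.2226] yaw 14.3 F [ 0.   0.6 -0.1] grip 1.0 -> d [ 582.6 -648.    92.5] |d| 876.3 wz -0.536
```

Refused. Each row probably needs all seven numbers.

Request:
jog_arm --increments '[{"tx":35,"ty":-18,"tz":0,"wx":0,"wy":0,"wz":0,"gripper":0},{"tx":70,"ty":-36,"tz":0,"wx":0,"wy":0,"wz":0,"gripper":0},{"tx":106,"ty":-54,"tz":0,"wx":0,"wy":0,"wz":0,"gripper":0},{"tx":141,"ty":-72,"tz":0,"wx":0,"wy":0,"wz":0,"gripper":0},{"tx":177,"ty":-89,"tz":0,"wx":0,"wy":0,"wz":0,"gripper":0}]'

```text
time: 1.62
position: [0.3112, -0.4985, 0.2228]
tool_rot: [3.117, 0.391, 0.0]
ft_force: [0.7, -1.2, -0.3]
grip_width: 0.704
grip_force: 0.0
```

Request:
jog_arm --increments '[{"tx":35,"ty":-18,"tz":0,"wx":0,"wy":0,"wz":0,"gripper":0},{"tx":70,"ty":-36,"tz":0,"wx":0,"wy":0,"wz":0,"gripper":0},{"tx":106,"ty":-54,"tz":0,"wx":0,"wy":0,"wz":0,"gripper":0},{"tx":141,"ty":-72,"tz":0,"wx":0,"wy":0,"wz":0,"gripper":0},{"tx":177,"ty":-89,"tz":0,"wx":0,"wy":0,"wz":0,"gripper":0}]'

```text
time: 2.03
position: [0.4607, -0.3684, 0.2229]
tool_rot: [3.116, 0.391, 0.0]
ft_force: [1.1, -1.0, -0.3]
grip_width: 0.324
grip_force: 0.0
```

Request:
jog_arm --increments '[{"tx":18,"ty":-35,"tz":0,"wx":0,"wy":0,"wz":0,"gripper":0},{"tx":36,"ty":-70,"tz":0,"wx":0,"wy":0,"wz":0,"gripper":0},{"tx":54,"ty":-106,"tz":0,"wx":0,"wy":0,"wz":0,"gripper":0},{"tx":72,"ty":-141,"tz":0,"wx":0,"wy":0,"wz":0,"gripper":0},{"tx":89,"ty":-177,"tz":0,"wx":0,"wy":0,"wz":0,"gripper":0}]'

```text
time: 2.45
position: [0.5024, -0.1745, 0.2227]
tool_rot: [3.117, 0.391, 0.001]
ft_force: [0.6, -0.5, -0.3]
grip_width: 0.019
grip_force: 0.0
```

```bash
python3 -c "
from h import *
go(.565,.142,.17,45)"
```

```text
t 2.45 pos [ 0.5024 -0.1745  0.2227] yaw 14.3 F [ 0.6 -0.5 -0.3] grip 0.02 -> d [ 138.8 -291.2   52.6] |d| 326.9 wz -0.536
```

Request:
jog_arm --increments '[{"tx":14,"ty":-29,"tz":0,"wx":0,"wy":0,"wz":-0.107,"gripper":0},{"tx":28,"ty":-58,"tz":0,"wx":0,"wy":0,"wz":-0.214,"gripper":0},{"tx":42,"ty":-87,"tz":0,"wx":0,"wy":0,"wz":-0.321,"gripper":0},{"tx":56,"ty":-116,"tz":0,"wx":0,"wy":0,"wz":-0.429,"gripper":0},{"tx":69,"ty":-146,"tz":0,"wx":0,"wy":0,"wz":-0.536,"gripper":0}]'

```text
time: 2.87
position: [0.5331, -0.0164, 0.2228]
tool_rot: [2.898, 1.21, 0.001]
ft_force: [0.5, 1.0, 0.9]
grip_width: 0.002
grip_force: 0.0
```

Request:
jog_arm --increments '[{"tx":27,"ty":-18,"tz":0,"wx":0,"wy":0,"wz":0,"gripper":0},{"tx":54,"ty":-36,"tz":10,"wx":0,"wy":0,"wz":0,"gripper":0},{"tx":80,"ty":-54,"tz":20,"wx":0,"wy":0,"wz":0,"gripper":0},{"tx":107,"ty":-72,"tz":35,"wx":0,"wy":0,"wz":0,"gripper":0},{"tx":134,"ty":-90,"tz":50,"wx":0,"wy":0,"wz":0,"gripper":0}]'

```text
time: 3.28
position: [0.5645, 0.1419, 0.1726]
tool_rot: [2.902, 1.202, 0.002]
ft_force: [-0.1, -0.9, 0.1]
grip_width: -0.001
grip_force: 0.0
```

```bash
python3 -c "
from h import *
go(.567,.144,.056,45)
im,y,b=look();print(y,b,atz(im,*y[:2],.078))"
```

```text
t 3.28 pos [0.5645 0.1419 0.1726] yaw 45.0 F [-0.1 -0.9  0.1] grip -0.0 -> d [3.100e+00 1.000e-01 1.166e+02] |d| 116.6 wz -0.0
(np.float64(263.0), np.float64(225.0), 1) (np.float64(347.88461538461536), np.float64(229.42307692307693), 52) [0.54335432 0.11371421 0.078     ]
```

Request:
jog_arm --increments '[{"tx":4,"ty":0,"tz":30,"wx":0,"wy":0,"wz":0,"gripper":0},{"tx":4,"ty":0,"tz":60,"wx":0,"wy":0,"wz":0,"gripper":0},{"tx":4,"ty":0,"tz":90,"wx":0,"wy":0,"wz":0,"gripper":0},{"tx":4,"ty":0,"tz":110,"wx":0,"wy":0,"wz":0,"gripper":0},{"tx":4,"ty":0,"tz":116,"wx":0,"wy":0,"wz":0,"gripper":0}]'

```text
time: 3.75
position: [0.5641, 0.1423, 0.0528]
tool_rot: [-2.901, -1.202, 0.01]
ft_force: [-0.3, -0.1, -0.2]
grip_width: 0.006
grip_force: 0.0
```

Run:
```python
from h import *
go(.567,.144,.056,45)
c=np.array([.5583,.0646]);o=17.5*.7071e-3
for a in (110,115,120,130,140,150,155,158,161):
    t=np.radians(a);p=c+.056*np.array([np.cos(t),np.sin(t)]);print(a,end=" ");go(p[0]+o,p[1]+o,.056,45)
im=vision.get_image("side");cv2.imwrite("pics/s1.png",cv2.resize(im["color"][150:300,230:420],None,fx=4,fy=4))
```

```text
t 3.75 pos [0.5641 0.1423 0.0528] yaw 45.0 F [-0.3 -0.1 -0.2] grip 0.01 -> d [ 3.2  0.8 -3.2] |d| 4.6 wz 0.0
110 t 3.75 pos [0.5641 0.1423 0.0528] yaw 45.0 F [-0.3 -0.1 -0.2] grip 0.01 -> d [-17.9   0.   -3.1] |d| 18.2 wz 0.0
115 t 3.75 pos [0.5641 0.1423 0.0528] yaw 45.0 F [-0.3 -0.1 -0.2] grip 0.01 -> d [-22.4  -1.9  -3.1] |d| 22.7 wz 0.0
120 t 3.75 pos [0.5641 0.1423 0.0528] yaw 45.0 F [-0.3 -0.1 -0.2] grip 0.01 -> d [-27.1  -3.3  -3. ] |d| 27.4 wz 0.0
130 t 3.75 pos [0.5641 0.1423 0.0528] yaw 45.0 F [-0.3 -0.1 -0.2] grip 0.01 -> d [-36.7  -5.   -3. ] |d| 37.1 wz 0.0
140 t 3.75 pos [0.5641 0.1423 0.0528] yaw 45.0 F [-0.3 -0.1 -0.2] grip 0.01 -> d [-46.4  -5.   -2.9] |d| 46.8 wz 0.0
150 t 3.75 pos [0.5641 0.1423 0.0528] yaw 45.0 F [-0.3 -0.1 -0.2] grip 0.01 -> d [-56.1  -3.4  -2.9] |d| 56.2 wz 0.0
155 t 3.75 pos [0.5641 0.1423 0.0528] yaw 45.0 F [-0.3 -0.1 -0.2] grip 0.01 -> d [-60.7  -1.9  -2.9] |d| 60.8 wz 0.0
158 t 3.75 pos [0.5641 0.1423 0.0528] yaw 45.0 F [-0.3 -0.1 -0.2] grip 0.01 -> d [-63.4  -0.8  -2.9] |d| 63.5 wz 0.0
161 t 3.75 pos [0.5641 0.1423 0.0528] yaw 45.0 F [-0.3 -0.1 -0.2] grip 0.01 -> d [-66.1   0.4  -2.9] |d| 66.2 wz 0.0
```

View pics/s1.png

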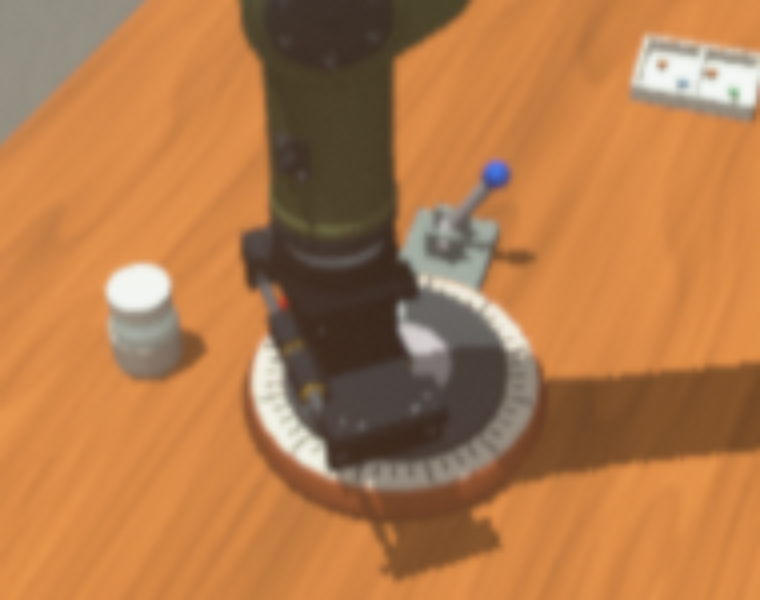

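The gripper is down over the dial behind the pin, and the jar and lever are well clear. Next I push along the pin's arc to roughly 140°.

Request:
jog_arm --increments '[{"tx":-10,"ty":0,"tz":-3,"wx":0,"wy":0,"wz":0,"gripper":0},{"tx":-20,"ty":-1,"tz":-3,"wx":0,"wy":0,"wz":0,"gripper":0},{"tx":-28,"ty":-3,"tz":-3,"wx":0,"wy":0,"wz":0,"gripper":0},{"tx":-36,"ty":-5,"tz":-3,"wx":0,"wy":0,"wz":0,"gripper":0},{"tx":-44,"ty":-5,"tz":-3,"wx":0,"wy":0,"wz":0,"gripper":0}]'

```text
time: 4.22
position: [0.5327, 0.1175, 0.0617]
tool_rot: [-2.901, -1.204, -0.008]
ft_force: [0.5, 6.0, 1.1]
grip_width: 0.006
grip_force: 2.0
```

Request:
jog_arm --increments '[{"tx":-2,"ty":0,"tz":0,"wx":0,"wy":0,"wz":0,"gripper":0},{"tx":-4,"ty":0,"tz":0,"wx":0,"wy":0,"wz":0,"gripper":0},{"tx":-6,"ty":1,"tz":0,"wx":0,"wy":0,"wz":0,"gripper":0},{"tx":-8,"ty":1,"tz":0,"wx":0,"wy":0,"wz":0,"gripper":0},{"tx":-8,"ty":1,"tz":0,"wx":0,"wy":0,"wz":0,"gripper":0}]'

```text
time: 4.63
position: [0.5272, 0.109, 0.0596]
tool_rot: [2.902, 1.202, -0.0]
ft_force: [1.0, 2.0, 1.9]
grip_width: 0.006
grip_force: 1.2
```

Run:
```python
from h import *
c=np.array([.5583,.0646]);o=17.5*.7071e-3
for a in (140,145,150,155,161):
    t=np.radians(a);p=c+.056*np.array([np.cos(t),np.sin(t)]);print(a,end=" ");go(p[0]+o,p[1]+o,.056,45)
im=vision.get_image("top");t=cv2.resize(im["color"][170:280,230:350],None,fx=5,fy=5,interpolation=2)
cv2.imwrite("pics/p2.png",t)
```

```text
140 t 4.63 pos [0.5272 0.109  0.0596] yaw 45.0 F [1.  2.  1.9] grip 0.01 -> d [ 3.3 -2.4  3.6] |d| 5.5 wz 0.0
145 t 4.63 pos [0.5272 0.109  0.0596] yaw 45.0 F [1.  2.  1.9] grip 0.01 -> d [-1.6 -1.8  3.6] |d| 4.3 wz 0.0
150 t 4.63 pos [0.5272 0.109  0.0596] yaw 45.0 F [1.  2.  1.9] grip 0.01 -> d [-6.3 -0.7  3.6] |d| 7.3 wz 0.0
155 t 4.63 pos [0.5272 0.109  0.0596] yaw 45.0 F [1.  2.  1.9] grip 0.01 -> d [-11.    0.8   3.6] |d| 11.6 wz 0.0
161 t 4.63 pos [0.5272 0.109  0.0596] yaw 45.0 F [1.  2.  1.9] grip 0.01 -> d [-16.4   3.    3.6] |d| 17.1 wz 0.0
```

View pics/p2.png

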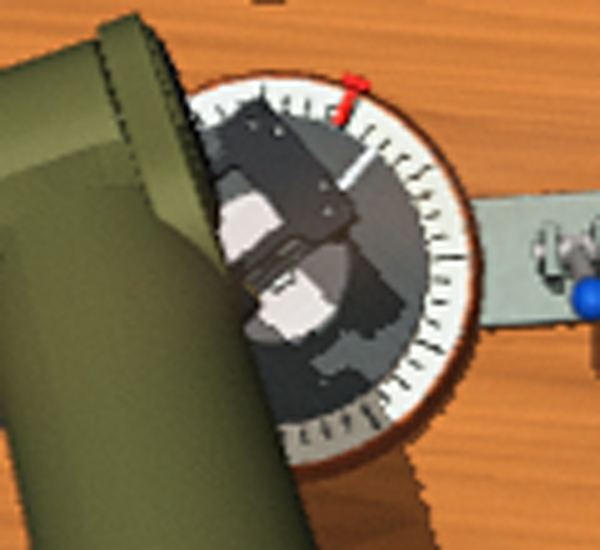

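The white mark now shows at crop (376,147) and the red line's inner end at (340,123), about 15–17° apart. I continue but stop a little short.

Request:
jog_arm --increments '[{"tx":-3,"ty":0,"tz":2,"wx":0,"wy":0,"wz":0,"gripper":0},{"tx":-6,"ty":1,"tz":3,"wx":0,"wy":0,"wz":0,"gripper":0},{"tx":-9,"ty":1.5,"tz":3,"wx":0,"wy":0,"wz":0,"gripper":0},{"tx":-11,"ty":2,"tz":3,"wx":0,"wy":0,"wz":0,"gripper":0},{"tx":-11,"ty":2,"tz":3,"wx":0,"wy":0,"wz":0,"gripper":0}]'

```text
time: 5.1
position: [0.5203, 0.0991, 0.0561]
tool_rot: [2.902, 1.201, -0.002]
ft_force: [0.4, 0.4, -0.1]
grip_width: 0.006
grip_force: 0.4
```

```bash
cat > m.py <<'E'
from h import *
import sys
go(.527,.109,.056,45)
im=vision.get_image("top")
c=np.array([.5583,.0646])
# sample along arcs: white mark on the dial (r 50-80, z .042), red (r 86-102, z .035)
th=np.radians(np.arange(-75,15,.25))
def arc(r,z):
    uv=np.array([proj(im,np.array([c[0]+r*np.cos(t),c[1]+r*np.sin(t),z])) for t in th],np.float32)
    return cv2.remap(im["color"],uv[:,0].reshape(1,-1),uv[:,1].reshape(1,-1),cv2.INTER_CUBIC)[0].astype(float)
D=np.degrees(th)
for r in (.060,.066,.072,.077):
    g=arc(r,.042).min(1);i=g.argmax();w=np.clip(g-(np.median(g)+g.max())/2,0,None);w[abs(D-D[i])>6]=0
    print("white r",r,round(g.max()),(w@D/w.sum()).round(2))
for r in (.086,.090,.095,.100):
    a=arc(r,.035);g=a[:,2]-a[:,:2].max(1);i=g.argmax();w=np.clip(g-g.max()/2,0,None);w[abs(D-D[i])>8]=0
    print("red r",r,round(g.max()),(w@D/w.sum()).round(2))
cv2.imwrite("pics/%s.png"%sys.argv[1],cv2.resize(im["color"][175:235,270:350],None,fx=8,fy=8,interpolation=2))
E
python3 m.py p3
```

```text
t 5.1 pos [0.5203 0.0991 0.0561] yaw 45.0 F [ 0.4  0.4 -0.1] grip 0.01 -> d [11.7 -2.2  0.1] |d| 11.9 wz -0.0
white r 0.06 110 -23.26
white r 0.066 255 -22.64
white r 0.072 243 -22.86
white r 0.077 246 -22.8
red r 0.086 198 -18.17
red r 0.09 213 -18.87
red r 0.095 218 -18.43
red r 0.1 204 -18.33
```

View pics/p3.png

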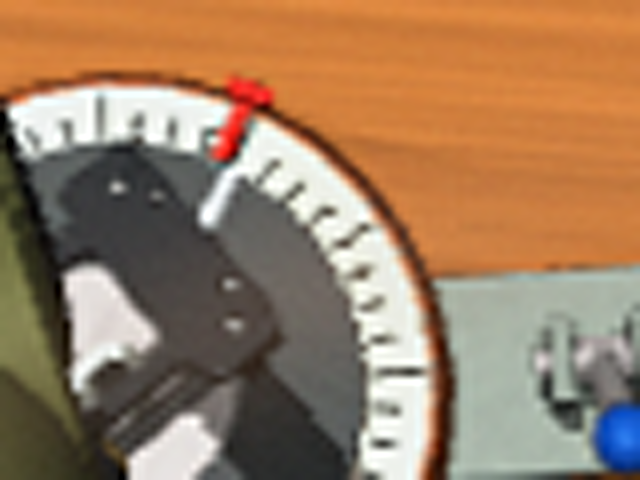

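The mark, at crop (208,220)–(233,175), sits just clockwise of the red line at (222,155). About 4.3° is left.

Request:
jog_arm --increments '[{"tx":-1,"ty":0.3,"tz":0,"wx":0,"wy":0,"wz":0,"gripper":0},{"tx":-2,"ty":0.6,"tz":0,"wx":0,"wy":0,"wz":0,"gripper":0},{"tx":-3,"ty":1,"tz":0,"wx":0,"wy":0,"wz":0,"gripper":0},{"tx":-3,"ty":1,"tz":0,"wx":0,"wy":0,"wz":0,"gripper":0},{"tx":-3,"ty":1,"tz":0,"wx":0,"wy":0,"wz":0,"gripper":0}]'

```text
time: 5.57
position: [0.5191, 0.0971, 0.0563]
tool_rot: [2.902, 1.203, -0.001]
ft_force: [0.4, 1.5, 0.3]
grip_width: 0.003
grip_force: 0.6
```

```bash
python3 m.py p4
```

```text
t 5.57 pos [0.5191 0.0971 0.0563] yaw 45.0 F [0.4 1.5 0.3] grip 0.0 -> d [14.  -2.9  0.3] |d| 14.3 wz 0.0
white r 0.06 99 -48.34
white r 0.066 255 -20.38
white r 0.072 255 -20.3
white r 0.077 255 -20.38
red r 0.086 183 -18.12
red r 0.09 214 -18.86
red r 0.095 221 -18.42
red r 0.1 204 -18.31
```

Request:
jog_arm --increments '[{"tx":-1,"ty":0.3,"tz":0,"wx":0,"wy":0,"wz":0,"gripper":0},{"tx":-2,"ty":0.7,"tz":0,"wx":0,"wy":0,"wz":0,"gripper":0},{"tx":-2,"ty":0.7,"tz":0,"wx":0,"wy":0,"wz":0,"gripper":0},{"tx":-2,"ty":0.7,"tz":0,"wx":0,"wy":0,"wz":0,"gripper":0},{"tx":-2,"ty":0.7,"tz":0,"wx":0,"wy":0,"wz":0,"gripper":0}]'

```text
time: 6.03
position: [0.5184, 0.0954, 0.0565]
tool_rot: [2.902, 1.203, -0.0]
ft_force: [-0.0, 2.0, -1.6]
grip_width: 0.004
grip_force: 0.8
```

```bash
python3 m.py p5
```

```text
t 6.03 pos [0.5184 0.0954 0.0565] yaw 45.0 F [-0.   2.  -1.6] grip 0.0 -> d [15.7 -3.5  0.5] |d| 16.1 wz 0.0
white r 0.06 95 -52.33
white r 0.066 227 -18.22
white r 0.072 247 -18.31
white r 0.077 249 -18.42
red r 0.086 180 -18.21
red r 0.09 214 -18.84
red r 0.095 219 -18.41
red r 0.1 205 -18.33
```

View pics/p5.png

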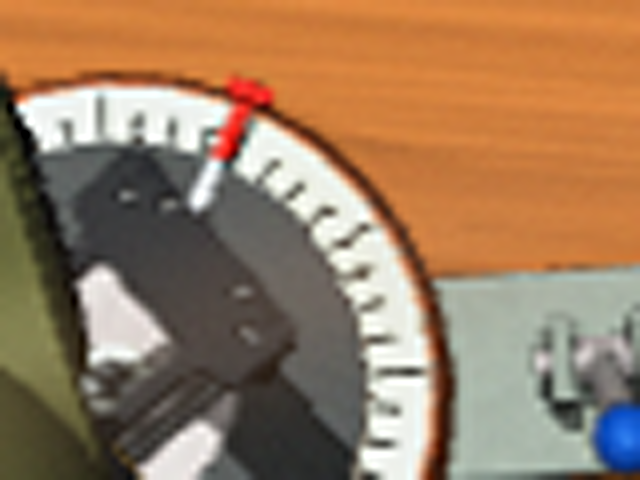

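The mark is now in line with the red line (white ends at (220,165), red inner end at (222,155)). I back off straight from the pin and lift.

Request:
jog_arm --increments '[{"tx":6,"ty":0,"tz":0,"wx":0,"wy":0,"wz":0,"gripper":0},{"tx":16,"ty":0,"tz":0,"wx":0,"wy":0,"wz":0,"gripper":0},{"tx":20,"ty":0,"tz":-30,"wx":0,"wy":0,"wz":0,"gripper":0},{"tx":20,"ty":0,"tz":-70,"wx":0,"wy":0,"wz":0,"gripper":0},{"tx":20,"ty":0,"tz":-110,"wx":0,"wy":0,"wz":0,"gripper":0}]'

```text
time: 6.5
position: [0.5322, 0.1102, 0.167]
tool_rot: [-2.9, -1.204, 0.004]
ft_force: [1.6, 0.8, 0.1]
grip_width: 0.003
grip_force: 0.0
```

```bash
python3 -c "
from h import *
go(.49,-.107,.166,8.4)"
```

```text
t 6.5 pos [0.5322 0.1102 0.167 ] yaw 45.1 F [1.6 0.8 0.1] grip 0.0 -> d [-183.6  123.5    1.1] |d| 221.3 wz 0.64
```

Request:
jog_arm --increments '[{"tx":-28,"ty":19,"tz":0,"wx":0,"wy":0,"wz":0.12,"gripper":0},{"tx":-56,"ty":38,"tz":0,"wx":0,"wy":0,"wz":0.24,"gripper":0},{"tx":-84,"ty":57,"tz":0,"wx":0,"wy":0,"wz":0.36,"gripper":0},{"tx":-112,"ty":76,"tz":0,"wx":0,"wy":0,"wz":0.48,"gripper":0},{"tx":-140,"ty":94,"tz":0,"wx":0,"wy":0,"wz":0.6,"gripper":0}]'

```text
time: 6.92
position: [0.5003, -0.0573, 0.167]
tool_rot: [3.128, 0.283, 0.001]
ft_force: [0.7, -0.9, -0.0]
grip_width: 0.004
grip_force: 0.0
```

```bash
python3 m.py p6; python3 -c "
from h import *
im,y,b=look();print(b,atz(im,*b[:2],.096))
go(.50,-.105,.086,8.4)"
```

```text
t 6.92 pos [ 0.5003 -0.0573  0.167 ] yaw 10.3 F [ 0.7 -0.9 -0. ] grip 0.0 -> d [  56.  -159.   110.8] |d| 201.7 wz -0.605
white r 0.06 242 -18.55
white r 0.066 242 -18.14
white r 0.072 245 -18.33
white r 0.077 246 -18.43
red r 0.086 179 -18.2
red r 0.09 214 -18.84
red r 0.095 219 -18.42
red r 0.1 204 -18.31
(0, 0, 0) [1.10466627 0.90006909 0.096     ]
t 7.02 pos [ 0.4994 -0.0628  0.1665] yaw 10.0 F [0.4 0.3 0.6] grip 0.0 -> d [-6.5 41.4 80.6] |d| 90.9 wz 0.027
```

The dial stayed lined up. Now I go down behind the blue ball.

Request:
jog_arm --increments '[{"tx":-7,"ty":20,"tz":0,"wx":0,"wy":0,"wz":0.02,"gripper":0},{"tx":-7,"ty":38,"tz":15,"wx":0,"wy":0,"wz":0.02,"gripper":0},{"tx":-7,"ty":38,"tz":45,"wx":0,"wy":0,"wz":0.02,"gripper":0},{"tx":-7,"ty":38,"tz":75,"wx":0,"wy":0,"wz":0.02,"gripper":0},{"tx":-7,"ty":38,"tz":81,"wx":0,"wy":0,"wz":0.02,"gripper":0}]'

```text
time: 7.43
position: [0.4974, -0.0936, 0.0812]
tool_rot: [-3.128, -0.262, 0.011]
ft_force: [-0.4, 0.5, -0.3]
grip_width: 0.003
grip_force: 0.0
```

```bash
python3 -c "
from h import *
go(.51,-.104,.086,8.4)
go(.617-.0205,-.0885,.086,8.4)"
```

```text
t 7.43 pos [ 0.4974 -0.0936  0.0812] yaw 9.6 F [-0.4  0.5 -0.3] grip 0.0 -> d [10.6 12.4 -4.9] |d| 17.0 wz 0.021
t 7.43 pos [ 0.4974 -0.0936  0.0812] yaw 9.6 F [-0.4  0.5 -0.3] grip 0.0 -> d [98.5 11.5 -5.5] |d| 99.3 wz 0.021
```

Request:
jog_arm --increments '[{"tx":8,"ty":8,"tz":-2,"wx":0,"wy":0,"wz":0.02,"gripper":0},{"tx":18,"ty":11,"tz":-3,"wx":0,"wy":0,"wz":0.02,"gripper":0},{"tx":28,"ty":11,"tz":-3,"wx":0,"wy":0,"wz":0.02,"gripper":0},{"tx":38,"ty":11,"tz":-3,"wx":0,"wy":0,"wz":0.02,"gripper":0},{"tx":48,"ty":11,"tz":-3,"wx":0,"wy":0,"wz":0.02,"gripper":0}]'

```text
time: 7.85
position: [0.5503, -0.0975, 0.0892]
tool_rot: [3.132, 0.23, -0.001]
ft_force: [-3.0, -1.8, 2.6]
grip_width: 0.007
grip_force: 1.5
```

Request:
jog_arm --increments '[{"tx":8,"ty":0,"tz":0,"wx":0,"wy":0,"wz":0,"gripper":0},{"tx":16,"ty":0,"tz":0,"wx":0,"wy":0,"wz":0,"gripper":0},{"tx":24,"ty":0,"tz":0,"wx":0,"wy":0,"wz":0,"gripper":0},{"tx":32,"ty":0,"tz":0,"wx":0,"wy":0,"wz":0,"gripper":0},{"tx":40,"ty":0,"tz":0,"wx":0,"wy":0,"wz":0,"gripper":0}]'

```text
time: 8.27
position: [0.5892, -0.0911, 0.0879]
tool_rot: [-3.133, -0.229, 0.002]
ft_force: [-1.7, -0.6, -2.3]
grip_width: 0.006
grip_force: 1.1
```

Request:
jog_arm --increments '[{"tx":2,"ty":0,"tz":0,"wx":0,"wy":0,"wz":0,"gripper":0},{"tx":4,"ty":0,"tz":0,"wx":0,"wy":0,"wz":0,"gripper":0},{"tx":6,"ty":0,"tz":0,"wx":0,"wy":0,"wz":0,"gripper":0},{"tx":8,"ty":0,"tz":0,"wx":0,"wy":0,"wz":0,"gripper":0},{"tx":8,"ty":0,"tz":0,"wx":0,"wy":0,"wz":0,"gripper":0}]'

```text
time: 8.68
position: [0.597, -0.0904, 0.0884]
tool_rot: [3.133, 0.229, -0.0]
ft_force: [-1.2, -0.2, -1.0]
grip_width: 0.008
grip_force: 0.7
```

```bash
python3 -c "
from h import *
go(.617-.0205,-.0885,.086,8.4)
im=vision.get_image('side');b=cen(im,(105,150,80),(128,255,255),(320,160,380,230));print(b,proj(im,[.617,-.088,.096]),proj(im,[.546,-.099,.096]))"
```

```text
t 8.68 pos [ 0.597  -0.0904  0.0884] yaw 8.4 F [-1.2 -0.2 -1. ] grip 0.01 -> d [-0.2 -2.   2.4] |d| 3.1 wz -0.001
(0, 0, 0) (np.float64(331.3456446401219), np.float64(189.39643982246713)) (np.float64(354.01507915364306), np.float64(193.42813743271515))
```

Request:
jog_arm --increments '[{"tx":1,"ty":0,"tz":0,"wx":0,"wy":0,"wz":0,"gripper":0},{"tx":2,"ty":0,"tz":0,"wx":0,"wy":0,"wz":0,"gripper":0},{"tx":3,"ty":0,"tz":0,"wx":0,"wy":0,"wz":0,"gripper":0},{"tx":4,"ty":0,"tz":0,"wx":0,"wy":0,"wz":0,"gripper":0},{"tx":4,"ty":0,"tz":0,"wx":0,"wy":0,"wz":0,"gripper":0}]'

```text
time: 9.15
position: [0.5985, -0.0903, 0.0882]
tool_rot: [3.133, 0.228, -0.009]
ft_force: [-9.0, -0.6, 2.5]
grip_width: 0.003
grip_force: 4.0
```

The force rose to 9 N at the expected place, so the lever is on its stop. I back off, then lift clear.

Request:
jog_arm --increments '[{"tx":-10,"ty":0,"tz":0,"wx":0,"wy":0,"wz":0,"gripper":0},{"tx":-30,"ty":0,"tz":0,"wx":0,"wy":0,"wz":0,"gripper":0},{"tx":-60,"ty":0,"tz":-15,"wx":0,"wy":0,"wz":0,"gripper":0},{"tx":-80,"ty":10,"tz":-50,"wx":0,"wy":0,"wz":0,"gripper":0},{"tx":-90,"ty":30,"tz":-85,"wx":0,"wy":0,"wz":0,"gripper":0}]'

```text
time: 9.57
position: [0.5136, -0.1299, 0.1736]
tool_rot: [-3.131, -0.236, 0.003]
ft_force: [2.1, -0.5, -0.2]
grip_width: 0.005
grip_force: 0.0
```

Request:
jog_arm --increments '[{"tx":0,"ty":35,"tz":-10,"wx":0,"wy":0,"wz":0,"gripper":0},{"tx":0,"ty":70,"tz":-20,"wx":0,"wy":0,"wz":0,"gripper":0},{"tx":0,"ty":105,"tz":-30,"wx":0,"wy":0,"wz":0,"gripper":0},{"tx":0,"ty":140,"tz":-40,"wx":0,"wy":0,"wz":0,"gripper":0},{"tx":0,"ty":170,"tz":-45,"wx":0,"wy":0,"wz":0,"gripper":0}]'

```text
time: 9.98
position: [0.5422, -0.3039, 0.2211]
tool_rot: [3.13, 0.227, 0.008]
ft_force: [0.6, 0.5, 0.8]
grip_width: 0.005
grip_force: 0.0
```

Request:
jog_arm --increments '[{"tx":0,"ty":10,"tz":0,"wx":0,"wy":0,"wz":0,"gripper":0},{"tx":0,"ty":10,"tz":0,"wx":0,"wy":0,"wz":0,"gripper":0},{"tx":0,"ty":10,"tz":0,"wx":0,"wy":0,"wz":0,"gripper":0},{"tx":0,"ty":10,"tz":0,"wx":0,"wy":0,"wz":0,"gripper":0},{"tx":0,"ty":10,"tz":0,"wx":0,"wy":0,"wz":0,"gripper":0}]'

```text
time: 10.4
position: [0.543, -0.308, 0.2186]
tool_rot: [-3.132, -0.234, -0.001]
ft_force: [-0.4, -0.3, -0.0]
grip_width: 0.003
grip_force: 0.0
```

```bash
python3 m.py p7; python3 -c "
from h import *
im,y,b=look();print(b,atz(im,*b[:2],.096),y,atz(im,*y[:2],.078))
cv2.imwrite('pics/f.png',cv2.resize(im['color'][130:280,230:400],None,fx=4,fy=4,interpolation=2))"
```

```text
t 10.4 pos [ 0.543  -0.308   0.2186] yaw 8.6 F [-0.4 -0.3 -0. ] grip 0.0 -> d [  46.1 -414.6  162.9] |d| 447.9 wz -0.636
white r 0.06 247 -18.59
white r 0.066 246 -18.14
white r 0.072 249 -18.32
white r 0.077 253 -18.41
red r 0.086 180 -18.22
red r 0.09 212 -18.9
red r 0.095 221 -18.44
red r 0.1 207 -18.34
(np.float64(345.72727272727275), np.float64(200.33333333333334), 33) [ 0.6198935  -0.08836934  0.096     ] (np.float64(273.70588235294116), np.float64(240.5), 34) [0.50665818 0.08296546 0.078     ]
```

View pics/f.png

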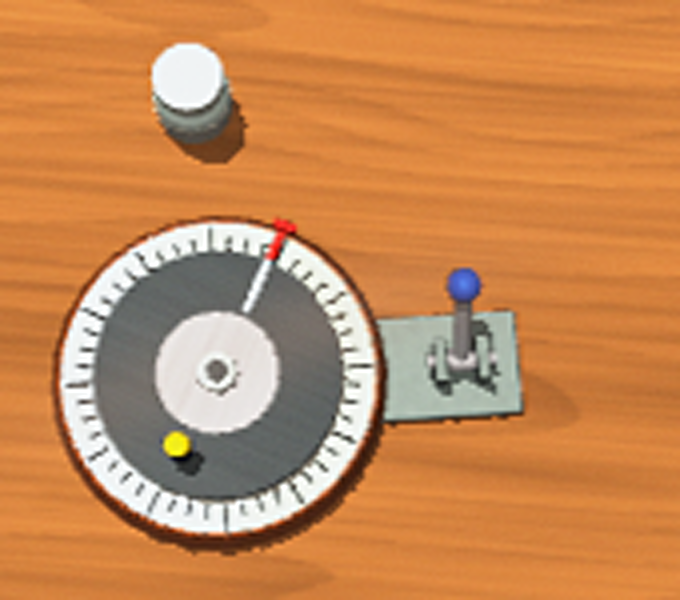

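The mark, at (246,308)–(270,262), runs straight into the red line at (273,256). The blue ball at (463,285) measures (0.620, -0.088), which is the locked position, and the arm is clear. I hand the job in.

```bash
python3 -c "
from h import *
print(ctrl.close_job())"
```

```text
the job is handed in; nothing more can be done
None
```

The dial's index mark lines up with the red target line to within about 0.2° in the top camera. The lock lever is over against its other stop, the arm is clear, and the job was handed in at about 10.5 s.

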